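# Aim the thermometer wand at the hotplate

## Robot

A 6-joint arm with a two-finger parallel gripper is mounted at the origin on the work surface. World frame = base frame: x ahead of the robot, y to its left, z up, the work surface at z = 0. Lengths are in m, angles in rad, forces in N, time in s.
With the tool pointing down it reaches from about 0.25 to 0.775 m from the base axis. Payload 4 kg.
Tool frame: the origin (TCP) lies midway between the tips of the shut fingers; the grasp point (between the pads) lies ctrl.grip_point_offset behind it (ctrl.grip_point_offset is the distance from the TCP to the grasp point, in m); z points along the fingers, y is the line along which they close (so a half turn about z gives the same grasp; the last joint's range is limited). The gripper opens to 85 mm and grips with 20 to 120 N. Pads are 22 mm wide; open, the fingers measure 114 mm over their backs; the gripper's body (76 mm by 85 mm) begins 54 mm behind the grasp point. The pads swing forward as they close: fully open they stand 13 mm farther back than shut.
Start: joints at [-1.314, 0.087, 1.371, -0, 1.684, -0.103], TCP at [0.194, -0.515, 0.231] pointing down, gripper open.
Joint ranges: [-3.1, 3.1], [-0.76, 2.03], [0.27, 2.55], [-1.08, 4.22], [0.17, 2.65], [-2.57, 2.57]. Speed limits (rad/s): [2.79, 2.79, 3.14, 3.14, 3.14, 3.14].

## Interface

Orientations are given as [roll, pitch, yaw] about the fixed x, y, z axes, in that order (R = Rz(yaw) Ry(pitch) Rx(roll)).
In Python, from rig import ctrl, viewer gives the robot as it stands. The module is installed in compiled form; this text tells all that it offers.
- The arm moves only by the shell command python3 -m inch 'ROWS' [OPENING] [FORCE]. ROWS is JSON, a list that holds one entry, the list of rows, each a list of 4 numbers: the shift along the tool's x, y, z in units of 1 m (1.0 is 1 m), then the turn about the tool's z in units of pi/4 rad (1.0 is pi/4 rad). In form: [[[dx, dy, dz, roll], ...]]. A call has 1 to 8 rows; each row is the pose to reach, as a shift and turn from the pose commanded when the call began, along the tool's axes at that moment; what a row does not reach only later rows make up. A row lasts 1/8 s, in which the tool goes at most 62.5 mm and 10.7 degrees, less where a joint would pass 70% of its speed; a pose out of reach is approached as far as the arm can. A call with a number of a shift or a turn outside -1 to 1 is refused whole. A call with a gripper value outside its range is refused whole. OPENING is the closure, from -1 (fully open) to 1 (shut), set as the call begins (- or left out, the last holds). The fingers move at their own pace and stop on an object; FORCE is the grip in N (left out, the last holds). Time passes only in rows, so rows that repeat a pose let the fingers close. It gives the time, the measured TCP pose, the force, the opening and the grip force at its end, in the units of the state.
- ctrl.sense(): the state, without advancing time (a new reading comes with each control period).
- viewer.snapshot(name): name is "side" or "top"; returns the picture (384x512x3 uint8, red, green, blue); there is no depth.
- viewer.get_calibration(name): a dict with "K" (3x3 intrinsics, pixels), "D" ([k1, k2, p1, p2, k3] as OpenCV has them; the pictures are not rectified), "origin" and "rotation" of the camera in the world. Camera axes: x right, y up, looking along -z (the intrinsics and any distortion apply to the point x, -y, -z); pixel columns grow to the right and rows downward; lengths in m; the calibration is good to about 2 mm. A picture is of the moment at which its call begins. get_calibration takes no time and is no camera call.
- ctrl.close_job(): hands the job in; it is judged then, once.
The state is a dict: "clock": time; "joints": joint angles; "joint_velocities": joint speeds; "effort": joint torques, N m; "tool_pos": TCP position; "tool_rot": TCP orientation; "wrist_force": force on the tool from outside, world axes, zero at the start; "ft_torque": the same for the moment, N m; "width": finger opening in m; "gripper_force": force on a finger pad.
Only numpy, scipy, OpenCV 4.12 (cv2) and the standard library are available. Lean on these libraries where they do the work, as an engineer would, in place of code of your own. Each camera call takes 0.05 s, during which the arm holds its last target. There are 200 camera calls.

## Task

Turn the orange clamp knob counterclockwise to its open stop while the yellow infrared thermometer wand is still seated, then draw the wand out of its slanted dock. Finish while holding it upright and still in the gripper, its black nose pointing straight down at the middle of the hotplate's steel plate and about 6 cm above it. Do not let the wand touch the hotplate, leave the clamp open, and leave the bottle, the jar and the dish where they stand.

Things in the scene. Friction and masses are not known exactly. Their poses are not given: they have to be found in the camera images.
- dock: Fixed white and grey dock, base 150 x 170 x 12 mm. Origin: centre of the underside, z up, x away from the robot at yaw 0. At dock y = -40 mm a square grey sleeve (bore 22, outside 32, depth 60 mm: draw straight out) leans 45 degrees: its mouth faces along dock (-0.707, 0, +0.707), up and to dock -x. At dock x = 7, y = +45 mm the clamp knob stands on a post of 24 mm diameter. Yaw varies.
- dock_seat (a point): Where the wand's nose tip sits when the wand is home: on the axis of the sleeve, 60 mm in from its mouth, at dock (45, -40, 30) mm. Same axes as the dock.
- clamp (a joint): Angle of the clamp knob, rad, about the vertical, counterclockwise from above. Starts at 0 to 0.25: its steel finger (6 mm rod, 100 mm long from the axis, 93 mm above the table) points to dock -y over the wand's collar and blocks it. 1.4 is the open stop: the finger points to dock +x, clear of the wand. Stays where left (friction 0.05 N m).
- clamp_grip (a point): Centre of the knob's orange grip bar, on the knob's vertical axis, 114 mm above the table. The bar is 40 long x 10 wide x 28 mm high; its long side is this point's x axis (along dock x at joint value 0, and turning with the knob). Black hub of 32 mm diameter below the bar.
- wand: Loose thermometer wand, 150 mm long, 0.09 to 0.18 kg. Origin: nose tip; z runs to the handle end. Black nose 20 mm diameter to 60 mm; collar 40 mm diameter at 60 to 66 mm, resting on the sleeve's mouth; yellow round handle 26 mm diameter from 66 to 150 mm, best gripped at 120 mm. Home, z leans 45 to 48 degrees, along dock (-0.707, 0, +0.707).
- hotplate: Fixed teal hotplate, 230 (x) x 150 (y) x 80 mm high, knobs and display on its -x side. Origin: centre of the underside; z up.
- plate_middle (a point): Middle of the top of the hotplate's square steel plate (140 x 140 mm), 80 mm above the table; 30 mm to hotplate +x from its origin.
- amber_bottle: Bystander: brown bottle with a blue cap, 64 mm diameter, 130 mm high. Origin: centre of its underside.
- jar: Bystander: small brown jar with a yellow lid, 44 mm diameter, 55 mm high. Origin: centre of its underside.
- dish: Bystander: shallow white dish, 70 mm diameter, 18 mm high. Origin: centre of its underside.
Mind the look-alikes: they are no part of the job. Leave any pink or red look-alike of the wand alone.

How it is judged:
On the way, in this order (a step that is already met when the one before it is completed fails the run):
1. the clamp is turned open (over 1.2 rad) with the wand still home (value of joint clamp above 1.2 rad and distance between wand and dock_seat below 0.012 m), for 0.2 s.
2. the wand is drawn out of the sleeve, held by the fingers (distance between wand and dock_seat above 0.07 m and contact force between the fingers and wand above 1 N and contact force between wand and dock below 0.2 N), for 0.1 s.
At the end, for the whole second after the job is handed in: The fingers hold the wand still and upright (within 9 degrees, nose down), its nose within 30 mm of the vertical over the plate's middle and 35 to 85 mm above the plate, touching neither hotplate nor dock; the clamp is still open (over 1.1 rad) (horizontal distance between wand and plate_middle below 0.03 m and z of wand in the frame of plate_middle between 0.035 and 0.085 m and angle between wand's own z axis and vertical below 0.16 rad and contact force between the fingers and wand above 1 N and contact force between wand and hotplate below 0.1 N and contact force between wand and dock below 0.1 N and linear speed of wand below 0.03 m/s and angular speed of wand below 0.2 rad/s and value of joint clamp above 1.1 rad); the arm keeps its last pose, push and grip.
It fails at once if the wand touches the hotplate (contact force between wand and hotplate above 0.5 N).
It fails at once if the amber bottle is shifted more than 20 mm or tipped (distance of amber_bottle from where it was at the start of the episode above 0.02 m or angle between amber_bottle's own z axis and vertical above 0.4 rad).
It fails at once if the jar is shifted more than 20 mm or tipped (distance of jar from where it was at the start of the episode above 0.02 m or angle between jar's own z axis and vertical above 0.4 rad).
It fails at once if the dish is shifted more than 20 mm or tipped (distance of dish from where it was at the start of the episode above 0.02 m or angle between dish's own z axis and vertical above 0.4 rad).
It also fails if it takes over 58 s, if anything falls off the work surface, if the arm or the gripper's body presses on something with over 40 N, if the wrist force passes 120 N, or if a joint passes its speed limit or range.

## Working session

There is one attempt and no reset: what is moved stays moved. The work goes in short steps, Python scripts to look and compute and a shell command to move; the robot and the scene stay as the last step left them, time stands still between calls to the robot, and variables do not carry over. Pictures are saved under pics/ and viewed, at most 10 in all, crops included, and the job is handed in when it is done.

```bash
mkdir -p pics
python3 - <<'E'
from rig import ctrl, viewer
import cv2
print(ctrl.grip_point_offset, ctrl.sense())
for n in("side","top"):
    cv2.imwrite(f"pics/{n}0.png",cv2.resize(viewer.snapshot(n)[:,:,::-1],None,fx=1.5,fy=1.5,interpolation=cv2.INTER_CUBIC)); print(n,viewer.get_calibration(n))
E
```

```text
0.0187 {'clock': 0.0, 'joints': array([-1.31410883e+00,  8.79788476e-02,  1.37225142e+00, -3.44374171e-05,
        1.68357090e+00, -1.03135738e-01]), 'joint_velocities': array([ 0.00129302, -0.00233519,  0.00013025, -0.00056946,  0.00139518,
        0.00180238]), 'effort': array([ 1.05446156e-04, -3.51868916e+01, -3.13273644e+01, -2.32980237e-04,
        1.07667074e-02,  2.52152023e-05]), 'tool_pos': array([ 0.19350292, -0.51431856,  0.23012751]), 'tool_rot': array([-3.13939235e+00, -1.93327682e-04,  3.59819181e-01]), 'wrist_force': array([ 0.17819409, -0.64893402,  0.05069483]), 'ft_torque': array([-0.01431754, -0.02255381,  0.01947688]), 'gripper_force': 0.0, 'width': 0.08531818170406787}
side {'K': array([[487.55858483,   0.        , 264.20130331],
       [  0.        , 487.55858483, 197.55085511],
       [  0.        ,   0.        ,   1.        ]]), 'D': array([0.0718435, 0.       , 0.       , 0.       , 0.       ]), 'origin': array([-0.14514604, -1.0206999 ,  1.25391871]), 'rotation': array([ 0.84339342,  0.00532901, -0.63010302])}
top {'K': array([[403.47841085,   0.        , 252.55592111],
       [  0.        , 403.47841085, 189.91581932],
       [  0.        ,   0.        ,   1.        ]]), 'D': array([-0.12322215,  0.        ,  0.        ,  0.        ,  0.        ]), 'origin': array([0.47315186, 0.03775978, 1.22238605]), 'rotation': array([ 0.10798436, -0.01524311, -1.57581254])}
```

View pics/top0.png

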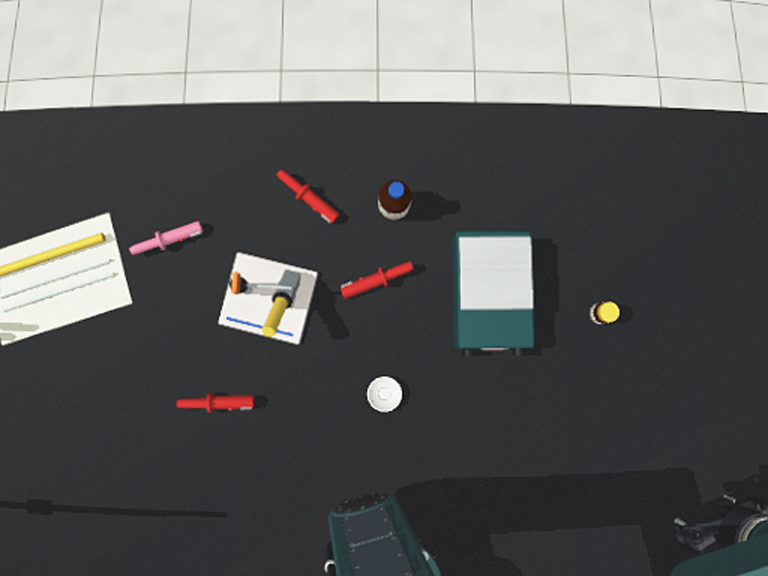

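View pics/side0.png

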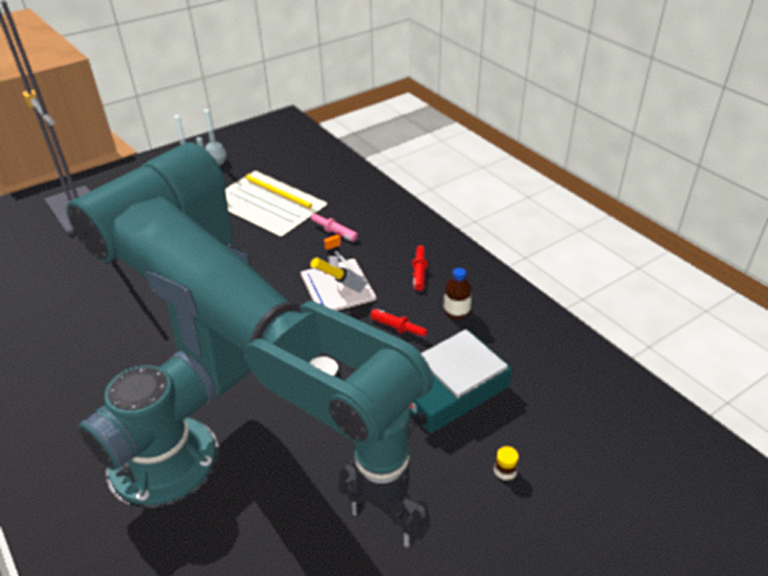

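Top view (768x576 scale): the yellow wand stands in the dock, handle near (275,316). Possible mix-ups: yellow pencil on paper (50,255), red wands (307,195), (378,280), (215,402), and the pink wand (165,238). I choose the yellow one in the dock, with the orange knob at (237,283). Next is the close crop.

Run:
```python
from rig import viewer
import cv2
im=viewer.snapshot("top")[:,:,::-1]
cv2.imwrite("pics/dock1.png",cv2.resize(im[162:236,138:220],None,fx=7,fy=7,interpolation=cv2.INTER_CUBIC))
cv2.imwrite("pics/hp1.png",cv2.resize(im[145:245,295:365],None,fx=5,fy=5,interpolation=cv2.INTER_CUBIC))
```

```text
(no output)
```

View pics/dock1.png

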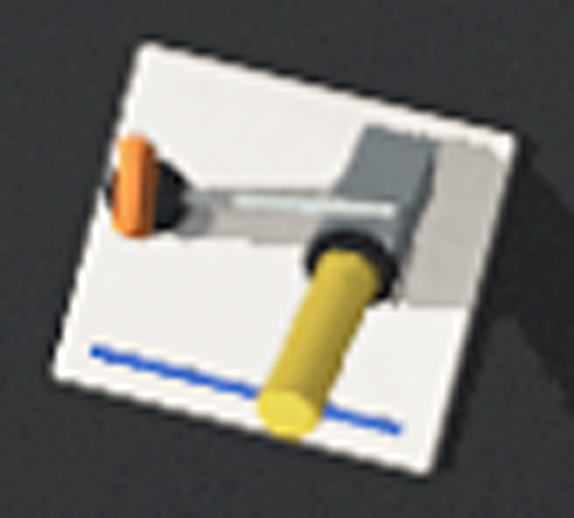

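View pics/hp1.png

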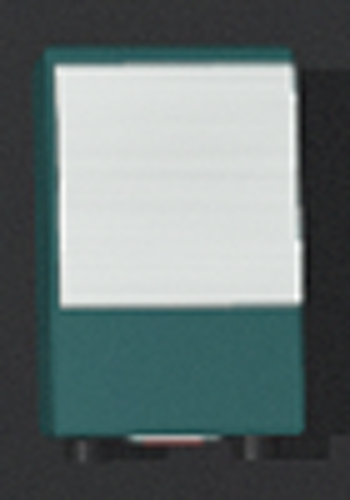

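```bash
cat > h.py <<'E'
import numpy as np, cv2
from scipy.spatial.transform import Rotation as R
from rig import viewer
def cam(n):
    c=viewer.get_calibration(n); o=np.array(c["origin"]); M=R.from_euler("xyz",c["rotation"]).as_matrix()
    return np.array(c["K"]),np.array(c["D"]),o,M
def back(n,px,z):
    K,D,o,M=cam(n); p=cv2.undistortPoints(np.float64(px).reshape(-1,1,2),K,D).reshape(-1,2)
    d=np.c_[p[:,0],-p[:,1],-np.ones(len(p))]@M.T
    return o+d*((z-o[2])/d[:,2])[:,None]
def proj(n,P):
    K,D,o,M=cam(n); q=(np.float64(P).reshape(-1,3)-o)@M*[1,-1,-1]
    return cv2.projectPoints(q,np.zeros(3),np.zeros(3),K,D)[0].reshape(-1,2)
def uncrop(px,f,x0,y0): return (np.float64(px)+.5)/f-.5+[x0,y0]
E
python3 - <<'E'
from h import *
dc=uncrop([(145,42),(515,135),(432,473),(55,378)],7,138,162)
W=back("top",dc,.012)[:,:2]; L=np.array([[75,85],[75,-85],[-75,-85],[-75,85]])/1e3
c=W.mean(0); A=W-c; yaw=np.arctan2((L[:,0]*A[:,1]-L[:,1]*A[:,0]).sum(),(L*A).sum())
Rz=np.array([[np.cos(yaw),-np.sin(yaw)],[np.sin(yaw),np.cos(yaw)]])
print("dock",c,yaw,np.rad2deg(yaw),"res mm",(A-L@Rz.T)*1e3)
D=lambda x,y,z:np.r_[c+Rz@np.array([x,y])/1e3,z/1e3]
k=D(7,45,114);s=D(45,-40,30)
print("knob",k,"seat",s,"grasp120",D(45-85,-40,115))
crop=lambda P:(proj("top",P)-[138,162]+.5)*7-.5
print("knob top pred",crop(D(7,45,128)),"bot",crop(D(7,45,100)),"handle end pred",crop(D(45-106,-40,136)))
tip=back("top",uncrop([(397,210)],7,138,162),.096)[0]; v=tip[:2]-k[:2]
print("finger tip r",np.linalg.norm(v),"joint",np.arctan2(v[1],v[0])+np.pi/2-yaw)
p=back("top",uncrop([(55,64),(295,64),(303,305),(61,305)],5,295,145),.08)
print("plate",p.mean(0),p)
for n,px,z in(("bottle",(396/1.5,189/1.5),.13),("dish",(256,262.5),.018),("jar",(405.5,208),.055)): print(n,back("top",[px],z))
print(np.rad2deg(48), [crop(D(45-150*np.sin(a),-40,30+150*np.cos(a))) for a in np.deg2rad([45,48])])
E
```

```text
dock [0.58011569 0.2424429 ] -0.24389506235460734 -13.974157716999047 res mm [[ 0.31490274 -1.22211034]
 [-0.10400319  1.93396209]
 [ 0.03007473  0.47908289]
 [-0.24097427 -1.19093465]]
knob [0.59777531 0.28442072 0.114     ] seat [0.61412453 0.19275992 0.03      ] grasp120 [0.53164013 0.21328608 0.115     ]
knob top pred [[130.47314389 185.27988952]] bot [[145.87338199 193.12224889]] handle end pred [[291.89589516 405.83885629]]
finger tip r 0.10099377069806395 joint 0.1773490679172275
plate [ 0.62101124 -0.20454738  0.08      ] [[ 0.69085249 -0.13394906  0.08      ]
 [ 0.69110765 -0.2748365   0.08      ]
 [ 0.55063192 -0.27479246  0.08      ]
 [ 0.5514529  -0.1346115   0.08      ]]
bottle [[ 0.7702166  -0.01221915  0.13      ]]
dish [[0.38768113 0.00964121 0.018     ]]
jar [[ 0.54409827 -0.43450632  0.055     ]]
2750.1974166279515 [array([[291.82450839, 405.99959105]]), array([[290.74672566, 420.0995843 ]])]
```

Crop: the yellow wand is seated in the grey sleeve with its handle end at (290,412), the finger tip lies over the collar at (397,210), and the orange bar sits at (133,185). The plate's corners are clear in the other crop. Fit residuals are under 2 mm.

```bash
cat > to.py <<'E'
# usage: to.py x y z yaw -> shift (tool axes) and roll units from the measured pose
import sys
from h import *
from rig import ctrl
s=ctrl.sense(); t=np.array([float(a) for a in sys.argv[1:4]]); M=R.from_euler("xyz",s["tool_rot"]).as_matrix()
dy=(float(sys.argv[4])-s["tool_rot"][2]+np.pi)%(2*np.pi)-np.pi
print(np.round(M.T@(t-s["tool_pos"]),4),"roll",round(-dy/(np.pi/4),3),"pos",s["tool_pos"].round(4),"rpy",s["tool_rot"].round(3),"F",s["wrist_force"].round(1),"w",round(s["width"],4),"t",s["clock"])
E
python3 -m inch '[[[0.659,-0.606,0,0.544],[0.659,-0.606,0,0.544],[0.659,-0.606,0,0.544],[0.659,-0.606,0,0.544],[0.659,-0.606,0,0.544],[0.659,-0.606,0,0.544],[0.659,-0.606,0,0.544],[0.659,-0.606,0,0.544]]]' -1 60
python3 to.py 0.598 0.284 0.20 -0.067
```

```text
clock: 1.15
tool_pos: [0.4186, -0.0683, 0.2313]
tool_rot: [3.141, -0.001, -0.068]
wrist_force: [0.1, -0.1, 0.3]
width: 0.0854
gripper_force: 0.0
[ 0.1552 -0.3636  0.0312] roll -0.001 pos [ 0.4186 -0.0683  0.2313] rpy [ 3.141e+00 -1.000e-03 -6.800e-02] F [ 0.1 -0.1  0.3] w 0.0854 t 1.15
```

```bash
python3 -m inch '[[[0.155,-0.364,0.03,0],[0.155,-0.364,0.03,0],[0.155,-0.364,0.03,0],[0.155,-0.364,0.03,0],[0.155,-0.364,0.03,0],[0.155,-0.364,0.03,0],[0.155,-0.364,0.03,0],[0.155,-0.364,0.03,0]]]'
python3 to.py 0.598 0.284 0.107 -0.067
```

```text
clock: 2.15
tool_pos: [0.5971, 0.2838, 0.1994]
tool_rot: [3.14, 0.003, -0.065]
wrist_force: [-0.2, -0.4, -0.5]
width: 0.0852
gripper_force: 0.0
[ 0.0012 -0.0003  0.0924] roll 0.002 pos [0.5971 0.2838 0.1994] rpy [ 3.14e+00  3.00e-03 -6.50e-02] F [-0.2 -0.4 -0.5] w 0.0852 t 2.15
```

```bash
python3 -m inch '[[[0.001,0,0.03,0],[0.001,0,0.06,0],[0.001,0,0.08,0],[0.001,0,0.092,0],[0.001,0,0.092,0],[0.001,0,0.092,0]]]'
python3 -m inch '[[[0,0,0,0],[0,0,0,0],[0,0,0,0],[0,0,0,0],[0,0,0,0],[0,0,0,0],[0,0,0,0],[0,0,0,0]]]' 1 40
python3 to.py 0.598 0.284 0.107 -0.067
```

```text
clock: 2.9
tool_pos: [0.5991, 0.2826, 0.1108]
tool_rot: [-3.141, -0.002, -0.068]
wrist_force: [-1.2, 0.3, 0.6]
width: 0.0855
gripper_force: 0.0
clock: 3.9
tool_pos: [0.5985, 0.2849, 0.1096]
tool_rot: [-3.137, -0.001, -0.066]
wrist_force: [1.9, 5.3, -1.3]
width: 0.0092
gripper_force: 42.3
[-0.0004  0.0009  0.0026] roll 0.001 pos [0.5985 0.2849 0.1096] rpy [-3.137e+00 -1.000e-03 -6.600e-02] F [ 1.9  5.3 -1.3] w 0.0092 t 3.9
```

```bash
python3 -m inch '[[[0,0,0,-0.15],[0,0,0,-0.3],[0,0,0,-0.45],[0,0,0,-0.6],[0,0,0,-0.75],[0,0,0,-0.8],[0,0,0,-0.8]]]'
python3 -m inch '[[[0,0,0,-0.15],[0,0,0,-0.3],[0,0,0,-0.45],[0,0,0,-0.6],[0,0,0,-0.7],[0,0,0,-0.74],[0,0,0,-0.74],[0,0,0,-0.74]]]'
python3 to.py 0.598 0.284 0.107 1.156;python3 -c "
from rig import ctrl;print(ctrl.sense()['ft_torque'])"
```

```text
clock: 4.78
tool_pos: [0.5983, 0.286, 0.1096]
tool_rot: [-3.137, -0.004, 0.563]
wrist_force: [0.8, 8.6, -0.7]
width: 0.0088
gripper_force: 42.2
clock: 5.78
tool_pos: [0.5975, 0.2867, 0.1096]
tool_rot: [-3.138, -0.007, 1.145]
wrist_force: [-0.5, 9.3, 0.3]
width: 0.0092
gripper_force: 42.3
[-0.0023  0.0016  0.0026] roll -0.014 pos [0.5975 0.2867 0.1096] rpy [-3.138 -0.007  1.145] F [-0.5  9.3  0.3] w 0.0092 t 5.775
[1.27589889 0.10140383 0.06594047]
```

```bash
python3 -m inch '[[[0,0,0,-0.04],[0,0,0,-0.07],[0,0,0,-0.07],[0,0,0,-0.07]]]'
python3 -m inch '[[[0,0,0,0],[0,0,0,0],[0,0,0,0],[0,0,-0.01,0],[0,0,-0.04,0],[0,0,-0.09,0],[0,0,-0.12,0],[0,0,-0.12,0]]]' -1
python3 to.py 0.43 0.24 0.23 -0.244
```

```text
clock: 6.28
tool_pos: [0.5975, 0.2867, 0.1096]
tool_rot: [-3.138, -0.007, 1.197]
wrist_force: [-1.5, 9.8, -1.0]
width: 0.009
gripper_force: 50.4
clock: 7.28
tool_pos: [0.6, 0.2828, 0.2347]
tool_rot: [3.135, -0.006, 1.197]
wrist_force: [0.1, 1.4, 0.2]
width: 0.0854
gripper_force: 0.0
[-0.102  -0.1426  0.0031] roll 1.834 pos [0.6    0.2828 0.2347] rpy [ 3.135 -0.006  1.197] F [0.1 1.4 0.2] w 0.0854 t 7.275
```

```bash
python3 -m inch '[[[-0.102,-0.143,0,0.9],[-0.102,-0.143,0,0.9],[-0.102,-0.143,0,0.9],[-0.102,-0.143,0,0.9],[-0.102,-0.143,0,0.9],[-0.102,-0.143,0,0.9]]]'
python3 -m inch '[[[0,0,0,0.9],[0,0,0,0.9],[0,0,0,0.9],[0,0,0,0.93],[0,0,0,0.93],[0,0,0,0.93]]]' -1 40
python3 to.py 0.53 0.216 0.15 -0.244
python3 - <<'E'
from h import *
im=viewer.snapshot("top")[:,:,::-1]
cv2.imwrite("pics/dock2.png",cv2.resize(im[162:236,138:220],None,fx=7,fy=7,interpolation=cv2.INTER_CUBIC))
E
```

```text
clock: 8.02
tool_pos: [0.4282, 0.2396, 0.2287]
tool_rot: [3.142, 0.001, 0.492]
wrist_force: [0.2, 0.1, 0.7]
width: 0.0855
gripper_force: 0.0
clock: 8.78
tool_pos: [0.4283, 0.2397, 0.229]
tool_rot: [3.141, 0.0, -0.237]
wrist_force: [0.4, -0.4, -0.9]
width: 0.0855
gripper_force: 0.0
[ 0.1045 -0.0009  0.079 ] roll 0.008 pos [0.4283 0.2397 0.229 ] rpy [ 3.141  0.    -0.237] F [ 0.4 -0.4 -0.9] w 0.0855 t 8.775
```

View pics/dock2.png

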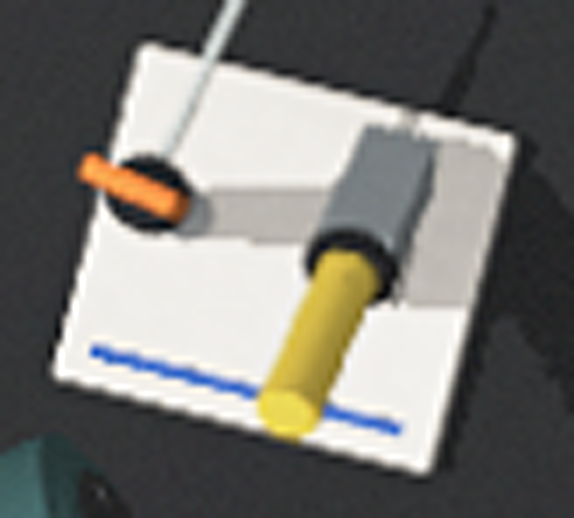

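The clamp is open (finger points up-image to (235,0)) and the wand is still seated, handle end at (289,412).

```bash
python3 -c "
from h import *
e=back('top',uncrop([(289,411)],7,138,162),.133)[0]; s=np.array([.6128,.1938,.03]); print(e, (e-s), e+(s-e)*.2)
print(np.hypot(*(e-s)[:2]), np.arctan2((e-s)[1],(e-s)[0])-np.pi)"
python3 -m inch '[[[0.04,-0.001,0.02,0],[0.08,-0.001,0.04,0],[0.104,-0.001,0.075,0],[0.104,-0.001,0.1,0],[0.104,-0.001,0.11,0],[0.104,-0.001,0.11,0]]]' -1 40
python3 to.py 0.53 0.216 0.092 -0.244
```

```text
[0.50937906 0.2199568  0.133     ] [-0.10342094  0.0261568   0.103     ] [0.53006325 0.21472544 0.1124    ]
0.10667740662520103 -0.24772113091339243
clock: 9.57
tool_pos: [0.5288, 0.2159, 0.1189]
tool_rot: [3.141, 0.001, -0.239]
wrist_force: [0.9, 0.3, -0.4]
width: 0.0856
gripper_force: 0.0
[ 0.0012 -0.0004  0.0269] roll 0.006 pos [0.5288 0.2159 0.1189] rpy [ 3.141e+00  1.000e-03 -2.390e-01] F [ 0.9  0.3 -0.4] w 0.0856 t 9.575
```

```bash
python3 -m inch '[[[0.001,0,0.015,0],[0.001,0,0.025,0],[0.001,0,0.026,0],[0.001,0,0.026,0]]]'
python3 -m inch '[[[0,0,0,0],[0,0,0,0],[0,0,0,0],[0,0,0,0],[0,0,0,0],[0,0,0,0],[0,0,0,0],[0,0,0,0]]]' 1 50
python3 to.py 0.53 0.216 0.092 -0.244
```

```text
clock: 10.07
tool_pos: [0.5302, 0.2157, 0.0934]
tool_rot: [-3.142, -0.0, -0.24]
wrist_force: [0.9, -0.3, 1.3]
width: 0.0851
gripper_force: 0.0
clock: 11.08
tool_pos: [0.5302, 0.2156, 0.0935]
tool_rot: [3.141, -0.0, -0.24]
wrist_force: [-1.1, -0.9, 2.8]
width: 0.0249
gripper_force: 48.9
[-0.0003 -0.0004  0.0015] roll 0.005 pos [0.5302 0.2156 0.0935] rpy [ 3.141 -0.    -0.24 ] F [-1.1 -0.9  2.8] w 0.0249 t 11.075
```

```bash
python3 -m inch '[[[-0.0065,0,-0.0063,0],[-0.013,0,-0.0125,0],[-0.0195,0,-0.0188,0],[-0.026,0,-0.025,0],[-0.0325,0,-0.0313,0],[-0.039,0,-0.0375,0],[-0.045,0,-0.0435,0],[-0.045,0,-0.0435,0]]]'
python3 -m inch '[[[-0.0065,0,-0.0063,0],[-0.013,0,-0.0125,0],[-0.0195,0,-0.0188,0],[-0.026,0,-0.025,0],[-0.0325,0,-0.0313,0],[-0.036,0,-0.035,0],[-0.036,0,-0.035,0],[-0.036,0,-0.035,0]]]'
python3 to.py 0.53 0.216 0.092 -0.244
python3 - <<'E'
from h import *
a=[]
for n,(x,y,w,h) in(("top",(130,140,110,100)),("side",(180,130,110,100))):
    a.append(cv2.resize(viewer.snapshot(n)[y:y+h,x:x+w,::-1],None,fx=3.6,fy=3.6,interpolation=cv2.INTER_CUBIC))
cv2.imwrite("pics/out.png",np.hstack(a))
E
```

```text
clock: 12.08
tool_pos: [0.4865, 0.2267, 0.1376]
tool_rot: [-3.141, -0.001, -0.24]
wrist_force: [0.6, 0.1, -1.4]
width: 0.0248
gripper_force: 49.0
clock: 13.08
tool_pos: [0.4515, 0.2348, 0.1716]
tool_rot: [3.141, 0.0, -0.24]
wrist_force: [1.1, 0.4, -1.3]
width: 0.0249
gripper_force: 49.0
[ 0.0807 -0.0004  0.0796] roll 0.005 pos [0.4515 0.2348 0.1716] rpy [ 3.141  0.    -0.24 ] F [ 1.1  0.4 -1.3] w 0.0249 t 13.075
```

View pics/out.png

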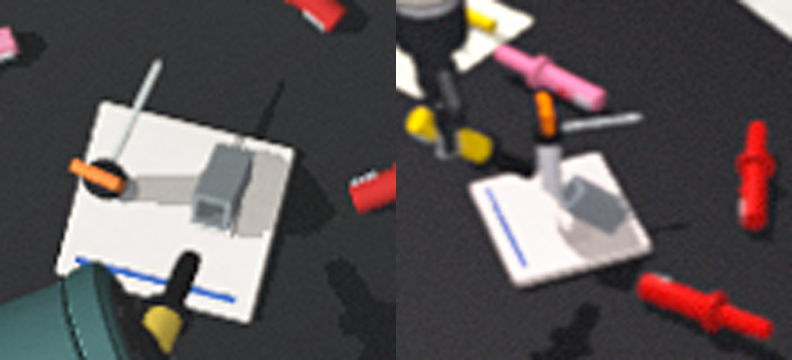

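The wand is clear of the sleeve (mouth at (212,210) left, nose tip at (192,255)), still leaning about 46° in the fingers. As the tool can only point down, I will pivot the wand upright between the pads by pressing its nose against the sleeve's lower lip with a lighter grip.

```bash
python3 -m inch '[[[0,0,0.02,0],[0,0,0.045,0],[0,0,0.0716,0],[0.01,0,0.0716,0],[0.02,0,0.0716,0],[0.03,0,0.0716,0],[0.0385,0,0.0716,0],[0.0385,0,0.0716,0]]]' 1 25
python3 -m inch '[[[0.0035,0,-0.0042,0],[0.007,0,-0.0084,0],[0.0133,0,-0.0138,0],[0.0196,0,-0.0193,0],[0.0268,0,-0.0236,0],[0.0339,0,-0.0279,0],[0.0339,0,-0.0279,0]]]'
python3 to.py 0.53 0.216 0.092 -0.244
python3 - <<'E'
from h import *
a=[]
for n,(x,y,w,h) in(("top",(130,140,110,100)),("side",(180,130,110,100))):
    a.append(cv2.resize(viewer.snapshot(n)[y:y+h,x:x+w,::-1],None,fx=3.6,fy=3.6,interpolation=cv2.INTER_CUBIC))
cv2.imwrite("pics/piv.png",np.hstack(a))
E
```

```text
clock: 14.18
tool_pos: [0.4836, 0.2281, 0.1038]
tool_rot: [-3.14, 0.014, -0.24]
wrist_force: [-21.5, 3.4, 18.1]
width: 0.0248
gripper_force: 51.5
clock: 15.05
tool_pos: [0.5221, 0.2177, 0.1282]
tool_rot: [-3.141, 0.001, -0.241]
wrist_force: [-4.1, 1.8, -1.6]
width: 0.0249
gripper_force: 48.4
[ 0.0081 -0.0002  0.0362] roll 0.004 pos [0.5221 0.2177 0.1282] rpy [-3.141e+00  1.000e-03 -2.410e-01] F [-4.1  1.8 -1.6] w 0.0249 t 15.05
```

View pics/piv.png

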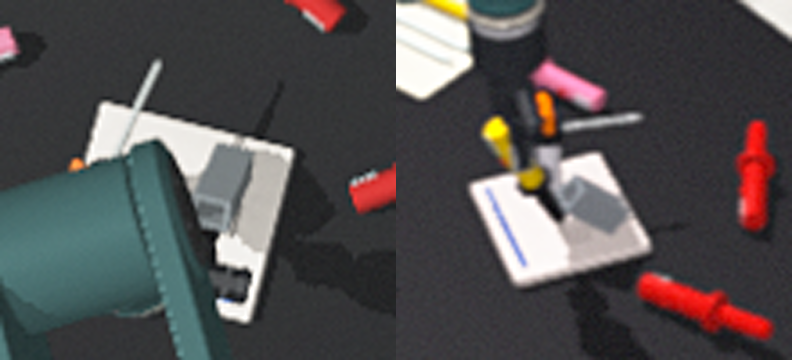

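The wand pivots as planned and is now steeper: handle end at (495,130), nose at (555,212) against the lip. I'll continue the arc to upright, then back off and lift.

```bash
python3 -m inch '[[[0.0078,0,-0.0035,0],[0.0156,0,-0.006,0],[0.0235,0,-0.008,0],[0.0319,0,-0.0091,0],[0.0319,0,-0.0091,0]]]'
python3 -m inch '[[[-0.02,0,0,0],[-0.04,0,-0.01,0],[-0.06,0,-0.03,0],[-0.08,0,-0.06,0],[-0.1,0,-0.1,0],[-0.12,0,-0.14,0],[-0.12,0,-0.14,0],[-0.12,0,-0.14,0]]]'
python3 to.py 0.53 0.216 0.092 -0.244
python3 - <<'E'
from h import *
from rig import ctrl
im=viewer.snapshot("side")[:,:,::-1]
s=ctrl.sense(); g=s["tool_pos"]+[0,0,.02]
c=proj("side",[g])[0]; print(c, "vertical axis px (nose..end):",proj("side",[g-[0,0,.12],g+[0,0,.03]]))
x,y=(c-[45,40]).astype(int); print(x,y)
cv2.imwrite("pics/up.png",cv2.resize(im[y:y+95,x:x+100],None,fx=6,fy=6,interpolation=cv2.INTER_CUBIC))
E
```

```text
clock: 15.78
tool_pos: [0.5539, 0.21, 0.1376]
tool_rot: [-3.141, -0.001, -0.241]
wrist_force: [-3.2, 1.8, -2.0]
width: 0.0245
gripper_force: 49.9
clock: 16.77
tool_pos: [0.4375, 0.2384, 0.2776]
tool_rot: [-3.141, -0.004, -0.241]
wrist_force: [-0.6, 0.4, -1.2]
width: 0.0244
gripper_force: 49.4
[ 0.0945 -0.0002  0.186 ] roll 0.004 pos [0.4375 0.2384 0.2776] rpy [-3.141 -0.004 -0.241] F [-0.6  0.4 -1.2] w 0.0244 t 16.775
[185.44603035 141.90069351] vertical axis px (nose..end): [[189.31703301 169.76737287]
 [184.41174558 134.49553073]]
140 101
```

View pics/up.png

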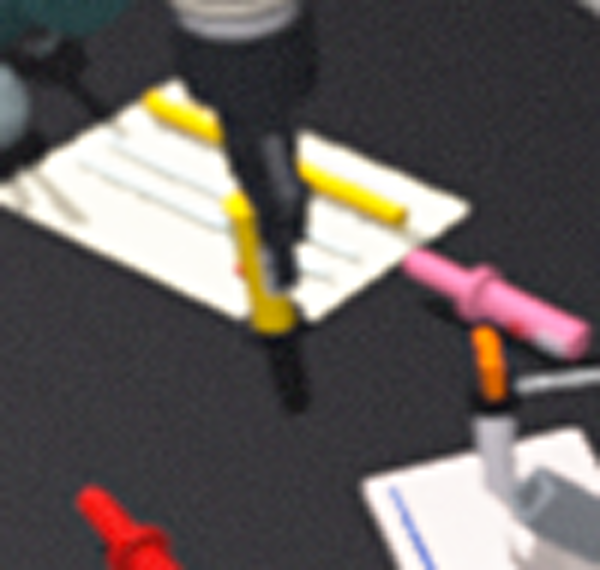

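Run:
```python
from h import *
from rig import ctrl
s=ctrl.sense(); g=s["tool_pos"]+[0,0,.02]; u=np.array([np.cos(-.241),np.sin(-.241),0])
for t in range(0,30,3):
    a=np.deg2rad(t); ax=-np.sin(a)*u+[0,0,np.cos(a)]
    q=(proj("side",[g-.12*ax,g-.057*ax,g+.03*ax])-[140,101]+.5)*6-.5; d=q[2]-q[0]
    print(t,q.round().tolist(),round(np.rad2deg(np.arctan2(-d[0],-d[1])),1))
print("obs",np.rad2deg(np.arctan2(57,205)))
```

```text
0 [[298.0, 415.0], [287.0, 329.0], [269.0, 203.0]] 7.9
3 [[309.0, 412.0], [292.0, 328.0], [266.0, 204.0]] 11.5
6 [[319.0, 409.0], [296.0, 327.0], [264.0, 205.0]] 15.2
9 [[329.0, 406.0], [301.0, 325.0], [261.0, 206.0]] 18.8
12 [[339.0, 402.0], [306.0, 323.0], [258.0, 207.0]] 22.5
15 [[348.0, 397.0], [311.0, 321.0], [256.0, 208.0]] 26.1
18 [[358.0, 392.0], [316.0, 318.0], [253.0, 209.0]] 29.8
21 [[367.0, 387.0], [320.0, 316.0], [251.0, 211.0]] 33.5
24 [[376.0, 382.0], [325.0, 313.0], [248.0, 212.0]] 37.1
27 [[385.0, 376.0], [329.0, 310.0], [246.0, 214.0]] 40.7
obs 15.538525029032085
```

Handle end (240,200), collar (273,325), nose (297,405): about 6° of lean remains. One more nudge of 10 mm past the previous contact pose.

```bash
python3 -m inch '[[[0.02,0,0.04,0],[0.04,0,0.08,0],[0.06,0,0.11,0],[0.08,0,0.13,0],[0.1,0,0.14,0],[0.115,0,0.14,0],[0.125,0,0.14,0],[0.13,0,0.14,0]]]'
python3 -m inch '[[[0,0,0,0],[-0.02,0,0,0],[-0.05,0,-0.01,0],[-0.07,0,-0.03,0],[-0.09,0,-0.06,0],[-0.11,0,-0.1,0],[-0.13,0,-0.14,0],[-0.13,0,-0.14,0]]]'
python3 to.py 0.621 -0.204 0.2776 -0.244
python3 - <<'E'
from h import *
im=viewer.snapshot("side")[:,:,::-1]
cv2.imwrite("pics/up2.png",cv2.resize(im[101:196,140:240],None,fx=6,fy=6,interpolation=cv2.INTER_CUBIC))
E
```

```text
clock: 17.82
tool_pos: [0.5609, 0.2078, 0.1364]
tool_rot: [3.14, 0.005, -0.24]
wrist_force: [-6.7, 1.7, -0.8]
width: 0.0243
gripper_force: 48.5
clock: 18.82
tool_pos: [0.4379, 0.2399, 0.2839]
tool_rot: [-3.133, -0.013, -0.239]
wrist_force: [0.3, -0.4, -0.8]
width: 0.0246
gripper_force: 47.0
[0.2829 0.388  0.0067] roll 0.006 pos [0.4379 0.2399 0.2839] rpy [-3.133 -0.013 -0.239] F [ 0.3 -0.4 -0.8] w 0.0246 t 18.825
```

View pics/up2.png

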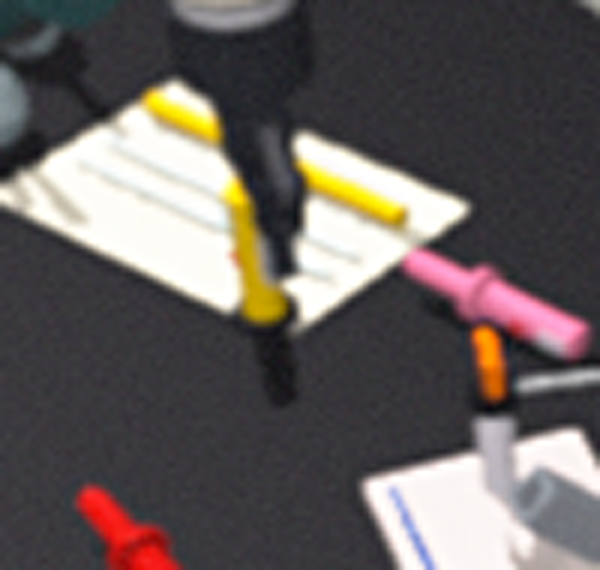

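Run:
```python
from h import *
from rig import ctrl
s=ctrl.sense(); g=s["tool_pos"]+[0,0,.02]; u=np.array([np.cos(-.241),np.sin(-.241),0]); v=np.array([np.sin(-.241),-np.cos(-.241),0])
f=lambda P:((proj("side",P)-[140,101]+.5)*6-.5).round(1)
print("knob bar",f([[.598,.287,.114]]),"obs 488,362; near fingertip",f([g-[0,0,.018]-v*.018*np.sign(v[1])]), "obs 277,275")
from scipy.optimize import least_squares
obs=np.array([[283,398],[265,311],[240,190]])
def pts(p):
    ax=-np.sin(p[2])*u+[0,0,np.cos(p[2])]; o=g+p[0]*u+[0,0,p[1]]
    return f([o-.12*ax,o-.057*ax,o+.03*ax])
def ff(p):
    ax=-np.sin(p[2])*u+np.array([0,0,np.cos(p[2])]); o=g+p[0]*u+np.array([0,0,p[1]])
    return ((proj("side",[o-.12*ax,o-.057*ax,o+.03*ax])-[140,101]+.5)*6-.5-obs).ravel()
r=least_squares(ff,[0,0,.05],x_scale=[.01,.01,.1]); print(r.x,np.rad2deg(r.x[2]),r.fun.round(1))
```

```text
knob bar [[491.5 360.6]] obs 488,362; near fingertip [[286.5 283.8]] obs 277,275
[-0.01356499  0.00926627  0.04990594] 2.8593998531421194 [ 0.2  0.5  0.5  2.1 -0.6 -2.4]
```

Handle end (240,190), collar (265,310), nose (283,398): the lean is now about 3°, good. The nose lies roughly 6 mm behind the TCP in tool x and about 92 mm below it, so I carry it to the plate at height.

```bash
python3 -m inch '[[[0.008,0.011,0,0],[0.03,0.04,0,0],[0.055,0.073,0,0],[0.08,0.107,0,0],[0.105,0.14,0,0],[0.13,0.174,0,0],[0.147,0.197,0,0],[0.15,0.201,0,0]]]' 1 60
python3 -m inch '[[[0.01,0.013,0,0],[0.03,0.04,0,0],[0.055,0.073,0,0],[0.08,0.107,0,0],[0.105,0.141,0,0],[0.125,0.168,0,0],[0.137,0.184,0,0],[0.139,0.187,0,0]]]'
python3 to.py 0.627 -0.206 0.236 -0.241
```

```text
clock: 19.88
tool_pos: [0.5343, 0.0048, 0.2747]
tool_rot: [3.14, 0.004, -0.244]
wrist_force: [-0.9, 0.7, -1.6]
width: 0.0243
gripper_force: 57.9
clock: 20.88
tool_pos: [0.6248, -0.2081, 0.2759]
tool_rot: [3.142, 0.002, -0.241]
wrist_force: [-0.2, -0.0, -1.9]
width: 0.0245
gripper_force: 58.0
[ 0.0017 -0.0026  0.0399] roll -0.0 pos [ 0.6248 -0.2081  0.2759] rpy [ 3.142e+00  2.000e-03 -2.410e-01] F [-0.2 -0.  -1.9] w 0.0245 t 20.875
```

```bash
python3 -m inch '[[[0.002,-0.002,0.008,0],[0.002,-0.002,0.018,0],[0.002,-0.002,0.028,0],[0.002,-0.002,0.034,0],[0.002,-0.002,0.034,0],[0.002,-0.002,0.034,0],[0.002,-0.002,0.034,0],[0.002,-0.002,0.034,0]]]'
python3 to.py 0.627 -0.206 0.236 -0.241
python3 - <<'E'
from h import *
im=viewer.snapshot("side")[:,:,::-1]
c=proj("side",[[.621,-.2045,.16]])[0]; x,y=(c-[50,60]).astype(int); print(x,y,(proj("side",[[.621,-.2045,z] for z in(.08,.14,.29)])-[x,y]+.5)*6-.5)
cv2.imwrite("pics/fin.png",cv2.resize(im[y:y+98,x:x+100],None,fx=6,fy=6,interpolation=cv2.INTER_CUBIC))
E
```

```text
clock: 21.88
tool_pos: [0.6272, -0.2056, 0.2437]
tool_rot: [3.141, -0.001, -0.24]
wrist_force: [0.0, -0.4, -0.7]
width: 0.0247
gripper_force: 58.0
[-0.0001  0.0004  0.0077] roll 0.001 pos [ 0.6272 -0.2056  0.2437] rpy [ 3.141e+00 -1.000e-03 -2.400e-01] F [ 0.  -0.4 -0.7] w 0.0247 t 21.875
259 161 [[296.30413601 472.07545566]
 [302.31465513 394.79581594]
 [318.89939481 183.42222927]]
```

View pics/fin.png

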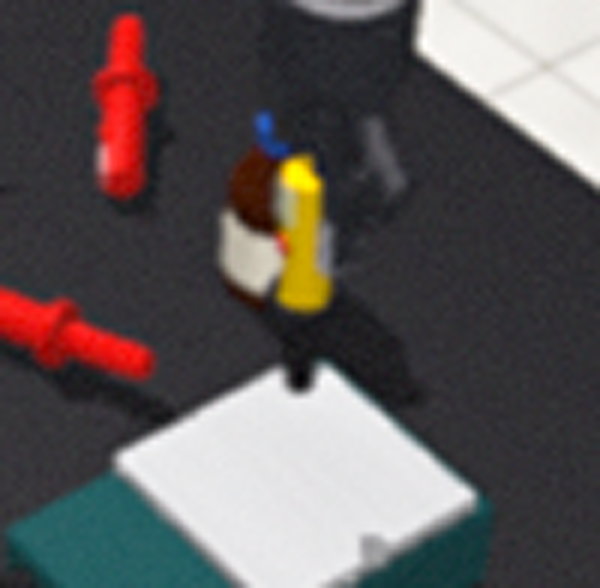

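Nose tip at (300,380), handle end at (300,165), over the middle of the plate. This reads as about 72 mm height and 3-4° lean, so I lower 10 mm, settle and hand in.

```bash
python3 -m inch '[[[0,0,0.005,0],[0,0,0.01,0],[0,0,0.01,0],[0,0,0.01,0],[0,0,0.01,0],[0,0,0.01,0],[0,0,0.01,0],[0,0,0.01,0]]]'
python3 -c "
from rig import ctrl
s=ctrl.sense();print(abs(s['joint_velocities']).max());print(ctrl.close_job())"
```

```text
clock: 22.92
tool_pos: [0.6271, -0.2055, 0.2333]
tool_rot: [3.141, -0.0, -0.24]
wrist_force: [0.7, -0.6, -0.6]
width: 0.0248
gripper_force: 58.0
0.0014996806173339099
the job is handed in; nothing more can be done
None
```

I handed the job in at 22.9 s, with no verdict shown: the clamp is open, and the wand is held still and nose-down over the plate's middle, by my camera estimate about 6 cm up with 3–4° of lean.

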